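Extend the dish drainer and set the washing-up to drain

TASK

First slide the drainer's blue extension all the way out until it clicks. Then stand the cutlery basket upright in its bay in the drainer, and move every mug from the mat onto the extension, flat on its floor and upside down as it is now; leave the jar of dishwasher tablets and the soap bottle where they stand.

Things in the scene. Friction and masses are not known exactly. Their poses are not given: they have to be found in the camera images.
- drainer: fixed white dish drainer, 360 (x) x 290 mm (y), walls to 90 mm and inner floor 52 mm above the table. Origin on the table under its centre, z up. Plates stand on edge at y over +20 mm, up to 285 mm above the table; an upturned bowl at x +92, y -70 mm (all fixed). The basket's bay is in the -x -y corner; the blue extension comes out at the -y side
- extension (a joint): how far the blue extension is out, m: 0 shut, 0.200 fully out, along the drainer's -y; 0.05 to 0.115 at the start. It slides with 2 N of friction; from about 0.185 a spring catch resists with up to 12 N more, past 0.194 it snaps the extension on to the stop at 0.200 and keeps it there
- ext_end (a point): middle of the top edge of the inner face (towards the drainer) of the extension's end wall; moves with it, axes as the drainer's. The wall is 280 mm long (x), 8 mm thick, 30 mm high over the extension's floor; the floor between it and the drainer's -y wall is as wide as the joint value. Pushing this face towards -y slides the extension out; a lip sticks out 16 mm beyond the wall
- ext_mid (a point): centre of the extension's loading floor (a blue grille 30 mm above the table); moves with it, axes as the drainer's. Fully out, the clear floor is 280 mm (x) by 200 mm (y) about this point, between the end wall (30 mm high) at -y, the drainer's wall (60 mm above this floor) at +y and rims 12 mm high at both x sides
- bay (a point): centre of the floor of the basket's bay in the drainer, 52 mm above the table, axes as the drainer's: a square 128 mm pocket with blue rails 26 mm high, on the -y side closed by the drainer's wall (38 mm above this floor)
- basket: round white cutlery basket with cutlery in it, 104 mm across, 115 mm high, about 0.35 kg. Origin: centre of its underside, z up. A fixed bail handle: two steel straps at x +-53 mm and across the top a blue square bar 10 mm thick along the basket's x, 110 mm long, its centre 185 mm above the origin; the cutlery ends below 155 mm
- mat: thin grey draining mat on the table, 330 x 370 mm, 3 mm thick, fixed; origin under its centre. The washed mugs, the basket and a jar stand on it
- jar: closed jar of dishwasher tablets, yellow lid, 72 mm across, 88 mm high, standing among the mugs on the mat; not part of the job
- soap: green soap bottle, 68 mm across, 200 mm high; not part of the job
- mug1: white mug upside down, 80 mm across, 88 mm high, about 0.3 kg; None if absent. Origin: centre of the mouth, on the surface below; z points up to the foot. The handle, a flat D-shaped strap, sticks out along the mug's own -x: 13 mm thick (along y), 40 to 77 mm out from the axis, 21 to 73 mm above the origin; it can be pinched from above 58 mm out, 55 mm up
- mug2: pale blue mug upside down, 80 mm across, 88 mm high, about 0.3 kg; None if absent. Origin: centre of the mouth, on the surface below; z points up to the foot. The handle, a flat D-shaped strap, sticks out along the mug's own -x: 13 mm thick (along y), 40 to 77 mm out from the axis, 21 to 73 mm above the origin; it can be pinched from above 58 mm out, 55 mm up
- mug3: white mug upside down, 80 mm across, 88 mm high, about 0.3 kg; None if absent. Origin: centre of the mouth, on the surface below; z points up to the foot. The handle, a flat D-shaped strap, sticks out along the mug's own -x: 13 mm thick (along y), 40 to 77 mm out from the axis, 21 to 73 mm above the origin; it can be pinched from above 58 mm out, 55 mm up
- mug4: grey mug upside down, 80 mm across, 88 mm high, about 0.3 kg; None if absent. Origin: centre of the mouth, on the surface below; z points up to the foot. The handle, a flat D-shaped strap, sticks out along the mug's own -x: 13 mm thick (along y), 40 to 77 mm out from the axis, 21 to 73 mm above the origin; it can be pinched from above 58 mm out, 55 mm up

How it is judged:
By the outcome, as a careful person would: the job done as asked, in the order asked, and still so for the second after the job is handed in, with the robot touching nothing.
Of mug1, mug2, mug3, mug4 only 3 to 4 are there at a start; the rules pass over those that are not, and their reading is None.
At some moment in a run one of mug1, mug2, mug3, mug4, basket may be knocked a few centimetres aside while the robot is not near it.
It also fails if it takes over 210 s, if anything falls off the work surface, if the arm or the gripper's body presses on something with over 40 N, if the wrist force passes 120 N, or if a joint passes its speed limit or range.

ROBOT

A 6-joint arm with a two-finger parallel gripper is mounted at the origin on the work surface. World frame = base frame: x ahead of the robot, y to its left, z up, the work surface at z = 0. Lengths are in mm, angles in rad, forces in N, time in s.
With the tool pointing down it reaches from about 350 to 875 mm from the base axis. Payload 4.2 kg.
Tool frame: the origin (TCP) lies on the centre line of the jaws, within the pads' length; the fingertips stand 11 mm ahead of it and the grasp point (between the pads) lies 8 mm behind it; z points along the fingers, y is the line along which they close (so a half turn about z gives the same grasp; the last joint's range is limited). The gripper opens to 87 mm and grips with 3 to 60 N. Pads are 19 mm wide; open, the fingers measure 117 mm over their backs; the gripper's body (75 mm by 190 mm) begins 51 mm behind the grasp point.
Start: joints at [-1.031, 0.385, 0.008, 0, -1.194, -0.259], TCP at [173.219, -600.495, 233.55] pointing down, gripper open.
Joint ranges: [-3.14, 3.14], [-1.21, 2.06], [-1.07, 1.41], [-3.16, 2.05], [-2.99, -0.16], [-3.1, 3.1]. Speed limits (rad/s): [2.79, 2.79, 3.14, 3.14, 3.14, 3.14].

INTERFACE

Orientations are given as [roll, pitch, yaw] about the fixed x, y, z axes, in that order (R = Rz(yaw) Ry(pitch) Rx(roll)).
In Python, from rig import robot gives the robot as it stands.
- The arm moves only by the tool nudge_tcp, called after "Emit:" as name([rows], argument=value, ...), one row to a line, values as JSON. Schema: {"type":"object","properties":{"segments":{"type":"array","items":{"type":"array","prefixItems":[{"type":"array","items":{"type":"number"},"minItems":3,"maxItems":3},{"type":"number"},{"type":"number"}],"minItems":3,"maxItems":3},"minItems":1,"maxItems":10},"only":{"type":"string"},"quiet":{"type":"boolean"},"lines":{"type":"string"}},"required":["segments"],"additionalProperties":false}. segments is a list of rows, 1 to 10 of them, each written [[dx, dy, dz], turn, opening]: dx, dy, dz in mm, then a turn about the tool's z in rad, then the finger opening in mm; each row is the pose to reach, as a shift and turn from the pose commanded when the call began, along the tool's axes at that moment; what a row does not reach only later rows make up. A row lasts 1/8 s, in which the tool goes at most 62.5 mm and 0.188 rad, less where a joint would pass 70% of its speed; a pose out of reach is approached as far as the arm can. The fingers move at their own pace and stop on an object; the grip force is fixed at half the most. Time passes only in rows, so rows that do not move let the fingers close. The tool returns the time, the measured TCP pose, the force, the opening and the grip force at its end. only (a regular expression) keeps the lines of the reply that match it, lines (a string "A,B") keeps lines A to B, and quiet returns only ok. Input that does not fit is refused with a message, and nothing moves.
- robot.get_obs(): the state, without advancing time (a new reading comes with each control period).
- robot.capture(name): name is "side" or "top"; returns a dict with "frame" (384x512x3 uint8, blue, green, red), "fx", "fy", "cx", "cy" (pixels), "D" ([k1, k2, p1, p2, k3] as OpenCV has them; the pictures are not rectified), "rvec" (rotation vector, rad) and "tvec" (3), from world to camera coordinates, as OpenCV has them. Camera axes: x right, y down, z forward; pixel columns grow to the right and rows downward; lengths in mm; the calibration is good to about 2 mm. A picture is of the moment at which its call begins. There is no depth.
- robot.close_job(): hands the job in; it is judged then, once.
The state is a dict: "clock": time; "joint_positions": joint angles; "joint_vel": joint speeds; "joint_torque": joint torques, N m; "ee_pos": TCP position; "tcp_rot": TCP orientation; "ft_force": force on the tool from outside, world axes, zero at the start; "torque": the same for the moment, N m; "grip_width": finger opening in mm; "grip_force": force on a finger pad.
Only numpy, scipy, OpenCV 4.12 (cv2) and the standard library are available. Lean on these libraries where they do the work, as an engineer would, in place of code of your own. Each camera call takes 0.05 s, during which the arm holds its last target. There are 200 camera calls.

## Working session

There is one attempt and no reset: what is moved stays moved. The work goes in short steps, Python scripts to look and compute and a tool call to move; the robot and the scene stay as the last step left them, time stands still between calls to the robot, and variables do not carry over. Pictures are saved under pics/ and viewed, at most 18 in all, crops included, and the job is handed in when it is done.

```bash
ls; mkdir -p pics; python3 - <<'E'
from rig import robot
import cv2,numpy as np
o=robot.get_obs();print(o['clock'],o['ee_pos'],o['tcp_rot'],o['grip_width'])
for n in('side','top'):
    c=robot.capture(n);cv2.imwrite(f'pics/{n}0.png',c['frame'])
    R=cv2.Rodrigues(np.array(c['rvec']))[0];print(n,c['fx'],c['cx'],c['cy'],c['D'],(-R.T@np.array(c['tvec']).ravel()).round(),R.round(2).tolist())
E
```

```text
pics
rig.py
0.0 [ 173.06800368 -599.98197861  232.47664187] [ 3.13944757e+00 -1.01363086e-04 -2.86095498e+00] 86.90740537534354
side 427.578296261754 263.0694184124619 202.03026408748914 [-0.06932705  0.          0.          0.          0.        ] [-205.  405. 1152.] [[-0.46, -0.89, -0.0], [-0.7, 0.37, -0.61], [0.54, -0.28, -0.79]]
top 353.31986791083654 255.12270399786712 191.4320779538474 [0.01590686 0.         0.         0.         0.        ] [ 476.  -16. 1116.] [[0.01, -1.0, -0.01], [-1.0, -0.01, -0.06], [0.06, 0.01, -1.0]]
```

View pics/side0.png

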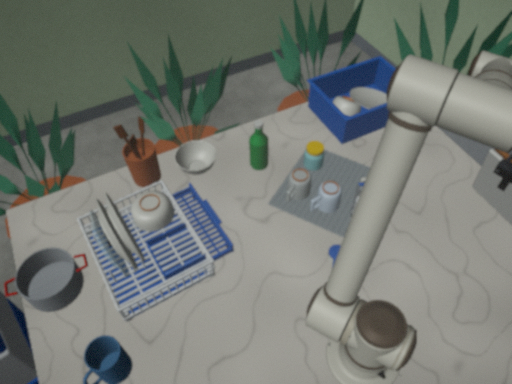

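View pics/top0.png

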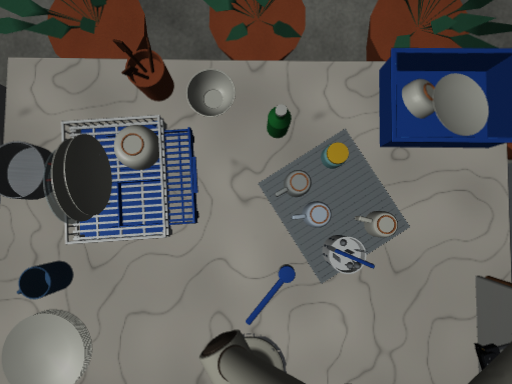

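The side view shows the drainer at left (about 150,250), the mat at (315,195) and the soap at (259,148). The top view shows the extension's end wall near (195,175), three mugs at (298,183), (318,214) and (384,224), the jar at (337,154) and the basket at (345,254) with its blue bar. Next I'll write helpers and measure.

```bash
cat > h.py <<'E'
import cv2,numpy as np
from rig import robot
def cap(n,save=None):
    c=robot.capture(n)
    c['K']=np.array([[c['fx'],0,c['cx']],[0,c['fy'],c['cy']],[0,0,1.]]);c['R']=cv2.Rodrigues(np.array(c['rvec']))[0]
    c['C']=-c['R'].T@np.array(c['tvec']).ravel()
    if save: cv2.imwrite(f'pics/{save}.png',c['frame'])
    return c
def ray(c,p):
    u=cv2.undistortPoints(np.array([[p]],float),c['K'],np.array(c['D']))[0,0]
    return c['R'].T@np.array([u[0],u[1],1])
def onz(c,p,z):
    d=ray(c,p);return c['C']+d*(z-c['C'][2])/d[2]
def proj(c,P): return cv2.projectPoints(np.array(P,float).reshape(-1,3),np.array(c['rvec']),np.array(c['tvec']),c['K'],np.array(c['D']))[0][:,0]
def tri(c1,p1,c2,p2):
    a,b=ray(c1,p1),ray(c2,p2);s=np.linalg.lstsq(np.c_[a,-b],c2['C']-c1['C'],rcond=None)[0]
    A,B=c1['C']+a*s[0],c2['C']+b*s[1];return (A+B)/2,np.linalg.norm(A-B)
def blobs(c,lo,hi,amin=8,box=None):
    m=cv2.inRange(cv2.cvtColor(c['frame'],cv2.COLOR_BGR2HSV),np.array(lo),np.array(hi))
    if box: k=np.zeros_like(m);k[box[1]:box[3],box[0]:box[2]]=1;m*=k
    n,l,s,ce=cv2.connectedComponentsWithStats(m)
    return [(ce[i].round(1),s[i].tolist(),cv2.minAreaRect(np.argwhere(l==i)[:,::-1].astype(np.float32))) for i in range(1,n) if s[i,4]>=amin]
def go(x,y,z,yaw=None):
    o=robot.get_obs();r=o['tcp_rot'][2];d=np.array([x,y,z])-o['ee_pos']
    dx=d[0]*np.cos(r)+d[1]*np.sin(r);dy=d[0]*np.sin(r)-d[1]*np.cos(r)
    t=0 if yaw is None else -((yaw-r+np.pi/2)%np.pi-np.pi/2)
    print('ROW %.1f %.1f %.1f %.3f'%(dx,dy,-d[2],t),'j6 %.2f yaw %.2f'%(o['joint_positions'][5],r))
E
python3 - <<'E'
from h import *
t=cap('top');s=cap('side')
for c,n in((t,'top'),(s,'side')):
    print(n,'blue')
    for b in blobs(c,(105,120,60),(130,255,255),20): print(b[0],b[1],[np.round(v,1) for v in b[2]])
    print('yel',[(b[0],b[1]) for b in blobs(c,(20,120,100),(35,255,255),20)])
a=t['frame'];A=cv2.resize(a[105:250,55:210],None,fx=4,fy=4,interpolation=2)[:600];cv2.imwrite('pics/c1.png',A)
A=cv2.resize(a[125:285,255:415],None,fx=3.7,fy=3.7,interpolation=2);cv2.imwrite('pics/c2.png',A)
A=cv2.resize(s['frame'][130:320,75:375],None,fx=2.6,fy=2.6,interpolation=2);cv2.imwrite('pics/c3.png',A)
E
```

```text
top blue
[444.1 100.8] [379, 48, 133, 99, 6701] [array([445.,  97.]), array([ 98., 132.]), np.float64(90.0)]
[149.3 126.2] [143, 125, 13, 4, 37] [array([149. , 126.5]), array([ 3., 12.]), np.float64(90.0)]
[104.5 129.2] [95, 127, 20, 5, 71] [array([104.5, 129.2]), array([ 3.4, 19.2]), np.float64(85.9)]
[182.  175.7] [164, 127, 34, 98, 1323] [array([181. , 175.5]), array([96.1, 30.3]), np.float64(86.8)]
[ 85.8 130.4] [81, 129, 11, 4, 39] [array([ 86. , 130.5]), array([ 3., 10.]), np.float64(90.0)]
[104. 136.] [95, 134, 20, 5, 65] [array([104.5, 136. ]), array([ 3.4, 19.2]), np.float64(85.9)]
[106.7 142.6] [100, 141, 14, 5, 50] [array([106.6, 142.6]), array([ 3.7, 13.1]), np.float64(84.3)]
[108.5 149.3] [104, 148, 10, 4, 35] [array([108.5, 149.5]), array([3., 9.]), np.float64(90.0)]
[111.1 156. ] [107, 154, 9, 5, 30] [array([111.1, 156. ]), array([3.3, 8.1]), np.float64(80.5)]
[112.5 162.6] [109, 161, 8, 4, 28] [array([112.5, 162.5]), array([3., 7.]), np.float64(90.0)]
[153.  167.1] [144, 165, 16, 5, 49] [array([151.5, 167. ]), array([ 3.8, 15.4]), np.float64(82.9)]
[126.6 169. ] [120,
[... 3221 characters left out ...]
y([123.5, 285.5]), array([ 1.2, 19.2]), np.float64(60.9)]
[152. 285.] [144, 281, 17, 9, 25] [array([152., 285.]), array([ 0.9, 17.9]), np.float64(63.4)]
[126.1 291.3] [117, 287, 19, 10, 29] [array([125.9, 291.3]), array([ 1.3, 20.1]), np.float64(63.4)]
[128.5 297.3] [120, 292, 19, 11, 31] [array([128.8, 297.1]), array([ 1.4, 20.1]), np.float64(62.1)]
[105.1 345.8] [100, 342, 10, 9, 29] [array([105.5, 345.5]), array([11.3,  4.2]), np.float64(45.0)]
[107.5 371.9] [102, 364, 10, 14, 38] [array([108.1, 371.3]), array([ 6.3, 13.8]), np.float64(37.9)]
[ 33.4 381.3] [28, 378, 10, 6, 38] [array([ 32.5, 380.5]), array([5., 9.]), np.float64(90.0)]
yel [(array([314.7, 147.6]), [307, 141, 17, 14, 184])]
```

View pics/c1.png

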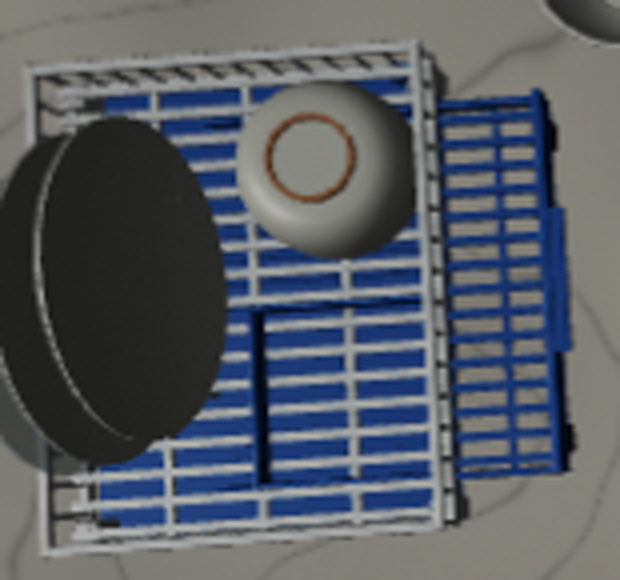

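View pics/c2.png

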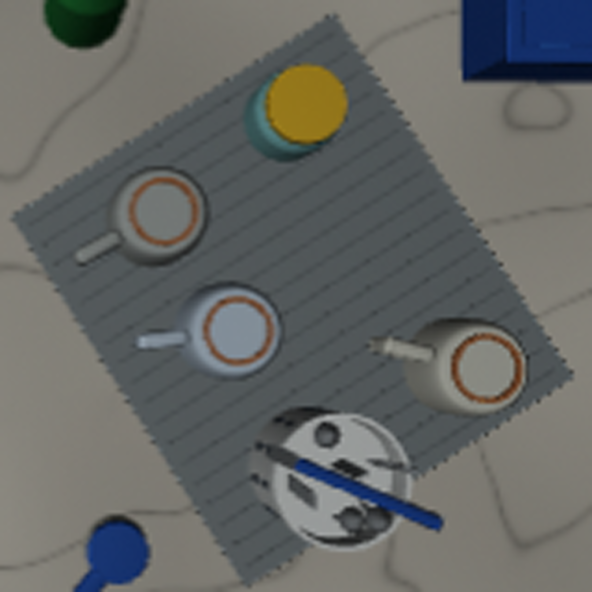

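View pics/c3.png

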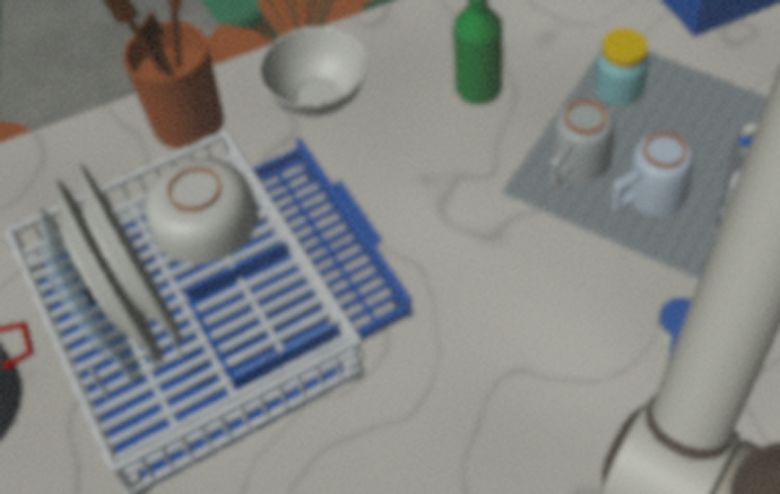

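Crop c1 shows the drainer's wall-top corners at (25,68), (418,40), (442,528) and (45,555). The end wall's inner top edge runs (534,92)-(553,470), and the bay rails are at x≈265, y≈310 and y≈480. Crop c2 shows the foot rings of the grey mug (164,212), the pale blue mug (238,331) and the white mug (487,369), all with handles to the left. The basket bar runs (297,464)-(440,523). Crop c3 gives the matching points in the side view, but the arm hides the white mug and the basket there.

```bash
cat > m1.py <<'E'
from h import *
t=cap('top');s=cap('side')
c1=lambda p:((p[0]+.5)/4-.5+55,(p[1]+.5)/4-.5+105)
c2=lambda p:((p[0]+.5)/3.7-.5+255,(p[1]+.5)/3.7-.5+125)
c3=lambda p:((p[0]+.5)/2.6-.5+75,(p[1]+.5)/2.6-.5+130)
for n,a,b in(('TR',(418,40),(225,135)),('BR',(442,528),(360,345)),('BL',(45,555),(120,465)),('TL',(25,68),(10,235)),('ewT',(534,92),(297,145)),('ewB',(553,470),(405,303)),
  ('railT r',(425,302),(286,248)),('railT l',(258,313),(190,293)),('railB r',(432,480),(338,328)),('railB l',(262,488),(236,384))):
    P,e=tri(t,c1(a),s,c3(b));print(n,P.round(1),e.round(1))
C=np.array([onz(t,c1(p),90)[:2] for p in((418,40),(442,528),(45,555),(25,68))]);print('drainer90',C.round(1).tolist(),C.mean(0))
print('ew60',[onz(t,c1(p),60).round(1).tolist() for p in((534,92),(553,470))])
print('rails78',[onz(t,c1(p),78).round(1).tolist() for p in((268,312),(268,480),(425,305),(430,480))])
def rings(c,box): return [b for b in blobs(c,(3,60,60),(16,255,255),12,box)]
R=[];
for c,box in((t,(255,125,415,285)),(s,(275,150,360,220))):
    print([(b[0],b[1]) for b in rings(c,box)])
for n,a,b in(('grey',(164,212),(586,116)),('pale',(238,331),(666,150))):
    P,e=tri(t,c2(a),s,c3(b));print(n,P.round(1),e.round(1),onz(t,c2(a),91).round(1))
print('white',onz(t,c2((487,369)),91))
for n,m,h in(('grey',(164,212),(98,247)),('pale',(238,331),(162,341)),('white',(487,369),(402,350))):
    a=onz(t,c2(m),91);b=onz(t,c2(h),73);d=(b-a)[:2];print(n,'handle',b.round(1),np.hypot(*d).round(1),np.arctan2(d[1],d[0]).round(3))
a,b=onz(t,c2((297,464)),193),onz(t,c2((440,523)),193);print('bar',a.round(1),b.round(1),(a+b)/2,np.arctan2(*(b-a)[1::-1]),np.linalg.norm(a-b))
E
python3 m1.py
```

```text
TR [767.4 282.5  78.7] 1.1
BR [405.6 252.8  81.1] 0.1
BL [383.1 530.5  96.3] 3.3
TL [738.9 568.2  83.1] 5.3
ewT [737.  201.3  45.7] 0.1
ewB [448.5 179.1  52. ] 1.7
railT r [572.7 275.   69.5] 3.2
railT l [562.4 397.1  73.7] 3.0
railB r [440.6 264.   73.8] 2.0
railB l [432.3 390.8  66.1] 0.1
drainer90 [[763.9, 278.8], [406.3, 250.5], [383.3, 535.5], [738.8, 566.9]] [573.05357798 407.93537745]
ew60 [[733.5, 198.3, 60.0], [448.3, 176.9, 60.0]]
rails78 [[562.1, 386.7, 78.0], [438.7, 382.0, 78.0], [568.8, 271.1, 78.0], [440.3, 263.5, 78.0]]
[(array([299. , 181.2]), [290, 173, 19, 18, 89]), (array([319.5, 213.6]), [310, 205, 19, 19, 83]), (array([386.2, 224.1]), [377, 215, 19, 19, 114])]
[]
grey [ 570.3 -134.    91.8] 1.7 [ 569.9 -134.8   91. ]
pale [ 477.3 -193.4   89.8] 0.2 [ 477.4 -193.1   91. ]
white [ 450.67182729 -386.07045049   91.        ]
grey handle [542.8 -84.4  73. ] 57.2 2.064
pale handle [ 468.6 -135.9   73. ] 57.8 1.723
white handle [ 464.2 -325.8   73. ] 61.8 1.35
bar [ 385.2 -216.7  193. ] [ 346.1 -315.7  193. ] [ 365.64368408 -266.2121486   193.        ] -1.9465354534123303 106.34715496456484
```

```bash
python3 - <<'E'
from h import *
go(578,223,270,0.08-np.pi/2)
E
```

```text
ROW -617.1 678.9 -36.8 -1.370 j6 -0.26 yaw -2.86
```

Emit:
nudge_tcp([
  [[0,0,-37],0,0],
  [[-617,679,-37],-1.37,0],
  [[-617,679,-37],-1.37,0],
  [[-617,679,-37],-1.37,0],
  [[-617,679,-37],-1.37,0],
  [[-617,679,-37],-1.37,0],
  [[-617,679,-37],-1.37,0],
  [[-617,679,-37],-1.37,0],
  [[-617,679,-37],-1.37,0],
  [[-617,679,-37],-1.37,0],
])

```text
clock: 1.55
ee_pos: [421.8, -93.7, 271.1]
tcp_rot: [-3.14, -0.0, -1.49]
ft_force: [0.3, -0.1, -0.8]
grip_width: 1.6
grip_force: 0.0
```

```bash
python3 - <<'E'
from h import *
go(578,223,270,0.08-np.pi/2)
E
```

```text
ROW -303.0 -181.2 1.1 0.001 j6 -0.08 yaw -1.49
```

Emit:
nudge_tcp([
  [[-303,-181,1],0,0],
  [[-303,-181,1],0,0],
  [[-303,-181,1],0,0],
  [[-303,-181,1],0,0],
  [[-303,-181,1],0,0],
  [[-303,-181,1],0,0],
  [[-303,-181,100],0,0],
  [[-303,-181,100],0,0],
  [[-303,-181,100],0,0],
])

```text
clock: 2.68
ee_pos: [575.8, 219.9, 167.2]
tcp_rot: [3.135, -0.004, -1.491]
ft_force: [-0.0, -0.3, 0.3]
grip_width: 0.2
grip_force: 0.0
```

```bash
python3 - <<'E'
from h import *
go(578,223,51)
t=cap('top');A=cv2.resize(t['frame'][105:250,55:235],None,fx=4,fy=4,interpolation=2);cv2.imwrite('pics/c4.png',A)
E
```

```text
ROW -3.0 -2.5 116.2 0.000 j6 -0.55 yaw -1.49
```

Emit:
nudge_tcp([
  [[-1,-1,60],0,0],
  [[-1,-1,100],0,0],
  [[-1,-1,116],0,0],
  [[-1,-1,116],0,0],
])

```text
clock: 3.22
ee_pos: [579.4, 222.3, 55.7]
tcp_rot: [-3.14, 0.0, -1.49]
ft_force: [0.4, 0.5, 0.9]
grip_width: 0.5
grip_force: 0.0
```

```bash
python3 - <<'E'
from h import *
go(578,223,51)
t=cap('top');A=cv2.resize(t['frame'][105:250,55:235],None,fx=4,fy=4,interpolation=2);cv2.imwrite('pics/c4.png',A)
E
```

```text
ROW -0.8 1.4 4.7 0.000 j6 -0.55 yaw -1.49
```

View pics/c4.png

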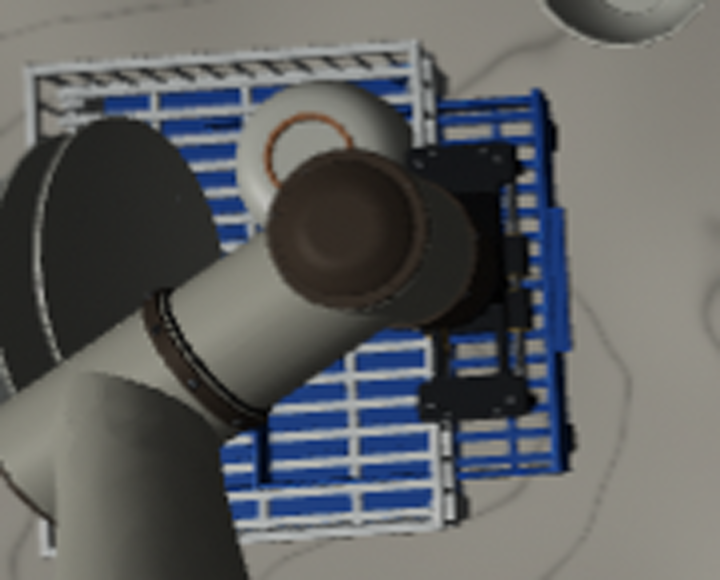

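The picture shows the gripper at about (490,280) in the crop, with the fingers between the drainer wall and the end wall. Now I'll push along tool x.

Emit:
nudge_tcp([
  [[15,0,3],0,0],
  [[28,0,3],0,0],
  [[45,0,3],0,0],
  [[60,0,3],0,0],
  [[75,0,3],0,0],
  [[90,0,3],0,0],
  [[105,0,3],0,0],
  [[118,0,3],0,0],
  [[126,0,3],0,0],
  [[130,0,3],0,0],
])

```text
clock: 4.53
ee_pos: [588.6, 91.7, 51.3]
tcp_rot: [3.141, -0.0, -1.491]
ft_force: [1.4, 3.0, 0.4]
grip_width: 0.7
grip_force: 1.1
```

Emit:
nudge_tcp([
  [[4,0,0],0,0],
  [[7,0,0],0,0],
  [[10,0,0],0,0],
  [[12,0,0],0,0],
  [[14,0,0],0,0],
  [[16,0,0],0,0],
  [[18,0,0],0,0],
  [[18,0,0],0,0],
])

```text
clock: 5.52
ee_pos: [589.9, 74.9, 51.3]
tcp_rot: [3.141, 0.001, -1.491]
ft_force: [-0.4, 6.1, 1.0]
grip_width: 0.4
grip_force: 2.8
```

Emit:
nudge_tcp([
  [[1,0,0],0,0],
  [[2,0,0],0,0],
  [[3,0,0],0,0],
  [[3,0,0],0,0],
])

```text
clock: 6.02
ee_pos: [590.0, 74.7, 51.4]
tcp_rot: [-3.141, 0.004, -1.491]
ft_force: [-3.4, 15.6, 2.0]
grip_width: 0.3
grip_force: 7.8
```

Emit:
nudge_tcp([
  [[1,0,0],0,0],
  [[2,0,0],0,0],
  [[3,0,0],0,0],
  [[3,0,0],0,0],
])

```text
clock: 6.52
ee_pos: [590.0, 74.5, 51.4]
tcp_rot: [-3.14, 0.007, -1.491]
ft_force: [-6.9, 26.1, 2.7]
grip_width: 0.6
grip_force: 12.9
```

Emit:
nudge_tcp([
  [[1,0,0],0,0],
  [[2,0,0],0,0],
  [[2,0,0],0,0],
])

```text
clock: 6.9
ee_pos: [590.1, 74.4, 51.4]
tcp_rot: [-3.139, 0.01, -1.491]
ft_force: [-9.5, 32.1, 2.8]
grip_width: 0.5
grip_force: 16.3
```

Force rose to 32 N with no motion, above the catch's 14 N, so the extension is against its stop. I'll back off, rise and check.

Emit:
nudge_tcp([
  [[-15,0,0],0,0],
  [[-30,0,0],0,0],
  [[-30,0,-60],0,0],
  [[-30,0,-120],0,0],
  [[-30,0,-180],0,0],
  [[-30,0,-230],0,0],
  [[30,50,-230],0,0],
  [[90,100,-230],0,40],
  [[150,100,-230],0,40],
  [[150,100,-230],0,40],
])

```text
clock: 8.15
ee_pos: [501.3, -94.3, 281.6]
tcp_rot: [3.14, -0.001, -1.495]
ft_force: [0.3, 0.8, -0.4]
grip_width: 22.8
grip_force: 0.0
```

```bash
python3 - <<'E'
from h import *
go(366,-266,300,-1.9465-np.pi/2)
t=cap('top');A=cv2.resize(t['frame'][105:285,55:255],None,fx=3,fy=3,interpolation=2);B=cv2.resize(t['frame'][125:285,255:415],None,fx=3,fy=3,interpolation=2)[:480,:]
cv2.imwrite('pics/c5.png',A)
E
```

```text
ROW 160.9 147.9 -18.4 -1.119 j6 -0.06 yaw -1.49
```

View pics/c5.png

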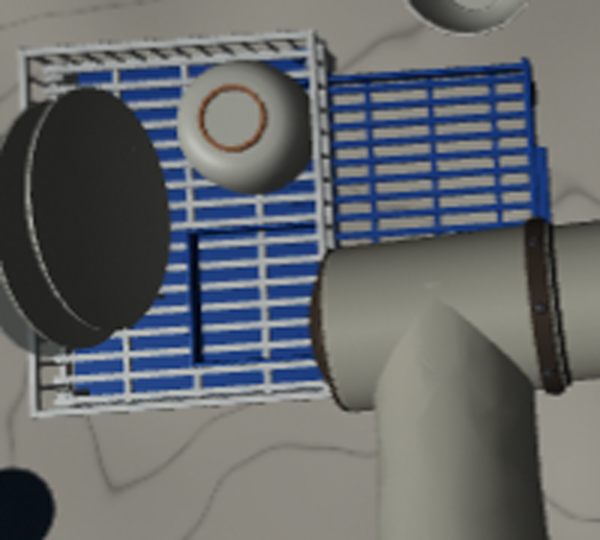

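The extension is now far out: its end wall's inner edge is at (524,62) in the crop and the arm covers the rest. Now I'll remeasure the basket, with the side view if the bar is visible.

```bash
python3 - <<'E'
from h import *
t=cap('top');s=cap('side')
P=onz(t,(229.3,125.3),60)-[573,408,0];print('joint ~',-( -.08*P[0]+.9968*P[1])-145)
print([(b[0],b[1],[np.round(v,1) for v in b[2]]) for b in blobs(t,(105,120,60),(130,255,255),40,(300,220,415,290))])
print(proj(s,[[366,-266,190],[385,-217,190],[346,-316,190],[450,-386,91]]).round(1).tolist())
print([(b[0],b[1],[np.round(v,1) for v in b[2]]) for b in blobs(s,(105,120,60),(130,255,255),15,(300,150,480,300))])
cv2.imwrite('pics/c6.png',cv2.resize(s['frame'][110:310,230:450],None,fx=2.7,fy=2.7,interpolation=2))
E
```

```text
joint ~ 201.82311872837613
[(array([354.2, 258.1]), [335, 249, 39, 19, 146], [array([354.2, 258.1]), array([41.6,  3.4]), np.float64(23.2)])]
[[376.0, 182.6], [358.8, 184.1], [393.5, 181.1], [383.7, 172.0]]
[]
```

View pics/c6.png

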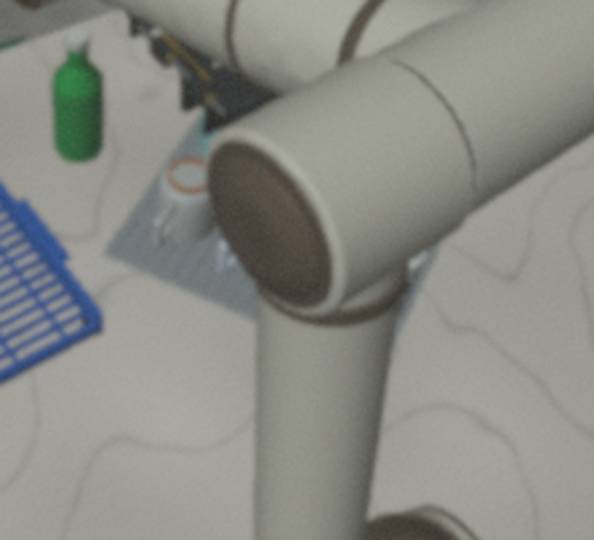

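The side picture shows the arm covering the basket and the white mug; the grey mug's ring is at (188,175) in the crop. The extension reads about 0.200, fully out. I'll swing the arm aside to see the mat in both views.

Emit:
nudge_tcp([
  [[-60,-20,-20],0,40],
  [[-120,-40,-40],0,40],
  [[-180,-60,-40],0,40],
  [[-240,-80,-40],0,40],
  [[-300,-90,-40],0,40],
  [[-340,-90,-40],0,40],
  [[-340,-90,-40],0,40],
])

```text
clock: 9.18
ee_pos: [564.9, 258.9, 319.8]
tcp_rot: [3.139, -0.001, -1.486]
ft_force: [0.6, -1.0, 0.3]
grip_width: 39.7
grip_force: 0.0
```

```bash
python3 - <<'E'
from h import *
t=cap('top');s=cap('side')
for c in (t,s):print([(b[0],b[1],[np.round(v,1) for v in b[2]]) for b in blobs(c,(105,120,60),(130,255,255),15,(300,150,480,300))])
cv2.imwrite('pics/c7.png',cv2.resize(s['frame'][110:290,270:470],None,fx=3,fy=3,interpolation=2))
E
```

```text
[(array([354.2, 258.1]), [335, 249, 39, 19, 146], [array([354.2, 258.1]), array([41.6,  3.4]), np.float64(23.2)])]
[(array([375.7, 182.8]), [360, 181, 33, 4, 48], [array([376. , 182.7]), array([ 1.4, 32.1]), np.float64(85.9)])]
```

View pics/c7.png

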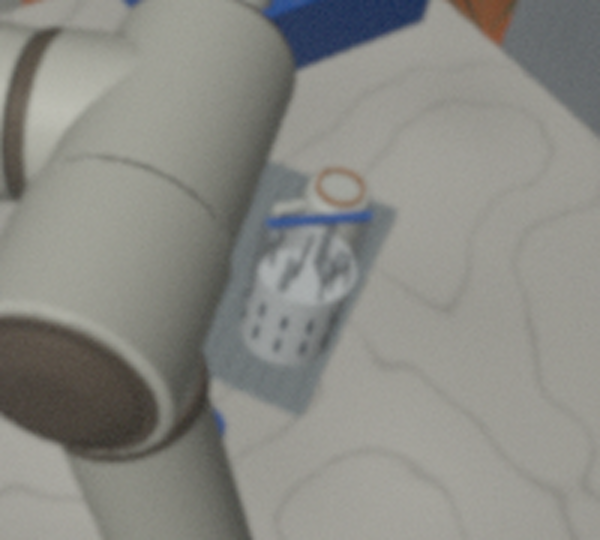

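The basket stands free here, with its bar at (270..370,218) in the crop, and the white mug's ring is at (340,187).

```bash
python3 - <<'E'
from h import *
t=cap('top');s=cap('side')
for n,a,b in(('bar',(354.2,258.1),(375.8,182.8)),('white',(386.3,224.3),(383,172))):
    P,e=tri(t,a,s,b);print(n,P.round(1),e.round(1))
for z in(188,193):print(onz(t,(354.2,258.1),z).round(1))
go(365,-266,300,-1.9465-np.pi/2)
E
```

```text
bar [ 365.5 -266.3  189.5] 2.0
white [ 451.3 -385.6   90.2] 1.9
[ 364.8 -267.6  188. ]
[ 365.4 -266.3  193. ]
ROW 502.9 241.4 21.5 -1.115 j6 -0.60 yaw -1.49
```

Emit:
nudge_tcp([
  [[503,241,22],0.456,40],
  [[503,241,22],0.456,40],
  [[503,241,22],0.456,40],
  [[503,241,22],0.456,40],
  [[503,241,22],0.456,40],
  [[503,241,22],0.456,40],
  [[503,241,22],0.456,40],
  [[503,241,22],0.456,40],
  [[503,241,22],0.456,40],
  [[503,241,60],0.456,40],
])

```text
clock: 10.62
ee_pos: [364.7, -270.1, 263.8]
tcp_rot: [-3.134, -0.001, -1.955]
ft_force: [0.8, 0.8, -0.3]
grip_width: 40.0
grip_force: 0.0
```

```bash
python3 - <<'E'
from h import *
go(365,-266.5,180,-1.9465)
t=cap('top');print([(b[0],b[1]) for b in blobs(t,(105,120,60),(130,255,255),15,(300,220,415,290))])
E
```

```text
ROW -3.5 1.1 83.8 -0.009 j6 -0.11 yaw -1.96
[]
```

Emit:
nudge_tcp([
  [[0,0,40],0,40],
  [[0,0,70],0,40],
  [[0,0,80],0,40],
  [[0,0,80],0,40],
])

```text
clock: 11.18
ee_pos: [365.8, -265.8, 182.1]
tcp_rot: [-3.141, -0.0, -1.947]
ft_force: [-0.0, 0.4, 0.2]
grip_width: 40.3
grip_force: 0.0
```

```bash
python3 - <<'E'
from h import *
go(365,-266.5,180,-1.9465)
E
```

```text
ROW 0.9 0.5 2.1 -0.000 j6 -0.11 yaw -1.95
```

Good. Close, then lift.

Emit:
nudge_tcp([
  [[0,0,2],0,0],
  [[0,0,2],0,0],
  [[0,0,2],0,0],
  [[0,0,2],0,0],
  [[0,0,2],0,0],
  [[0,0,-10],0,0],
  [[0,0,-30],0,0],
  [[0,0,-60],0,0],
])

```text
clock: 12.18
ee_pos: [364.6, -265.1, 241.3]
tcp_rot: [3.138, 0.0, -1.947]
ft_force: [1.0, 0.3, -3.3]
grip_width: 9.6
grip_force: 30.0
```

Emit:
nudge_tcp([
  [[0,0,-50],0,0],
  [[0,0,-95],0,0],
  [[0,0,-95],0,0],
])

```text
clock: 12.55
ee_pos: [367.2, -266.4, 340.5]
tcp_rot: [-3.133, 0.0, -1.947]
ft_force: [1.8, -1.2, -4.4]
grip_width: 9.3
grip_force: 30.3
```

```bash
python3 - <<'E'
from h import *
go(500.6,329,335,0.08-np.pi/2)
E
```

```text
ROW -602.8 94.4 5.5 -0.456 j6 -0.11 yaw -1.95
```

Emit:
nudge_tcp([
  [[-25,4,5],-0.02,0],
  [[-65,10,5],-0.05,0],
  [[-110,17,5],-0.08,0],
  [[-155,24,5],-0.12,0],
  [[-200,31,5],-0.15,0],
  [[-245,38,5],-0.19,0],
  [[-290,45,5],-0.22,0],
  [[-335,52,5],-0.25,0],
  [[-380,59,5],-0.29,0],
  [[-425,66,5],-0.32,0],
])

```text
clock: 13.8
ee_pos: [459.4, 155.1, 329.7]
tcp_rot: [3.138, -0.002, -1.626]
ft_force: [0.4, -0.3, -2.8]
grip_width: 9.5
grip_force: 30.0
```

Emit:
nudge_tcp([
  [[-45,7,0],-0.03,0],
  [[-90,14,0],-0.07,0],
  [[-130,21,0],-0.1,0],
  [[-155,26,0],-0.12,0],
  [[-170,28,0],-0.13,0],
  [[-177,28,0],-0.136,0],
  [[-177,28,0],-0.136,0],
  [[-177,28,0],-0.136,0],
])

```text
clock: 14.8
ee_pos: [442.5, 331.3, 331.7]
tcp_rot: [3.142, -0.0, -1.492]
ft_force: [-0.1, 0.3, -3.4]
grip_width: 9.2
grip_force: 30.0
```

```bash
python3 - <<'E'
from h import *
go(500.6,329,280,0.08-np.pi/2)
t=cap('top','t8');s=cap('side')
cv2.imwrite('pics/c8.png',np.vstack([cv2.resize(c['frame'][b:b+130,a:a+200],None,fx=2.3,fy=2.3,interpolation=2) for c,a,b in((t,50,130),(s,75,180))]))
E
```

```text
ROW 6.9 -57.7 51.7 -0.001 j6 -0.86 yaw -1.49
```

View pics/c8.png

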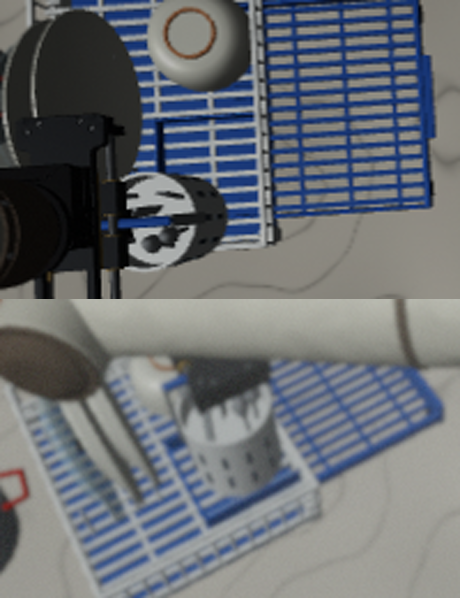

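The basket is held upright about 58 mm short in x, as the numbers say. I'll correct that, then lower.

Emit:
nudge_tcp([
  [[3,-15,0],0,0],
  [[5,-35,0],0,0],
  [[7,-52,0],0,0],
  [[7,-58,0],0,0],
  [[7,-58,20],0,0],
  [[7,-58,40],0,0],
  [[7,-58,40],0,0],
])

```text
clock: 15.78
ee_pos: [499.8, 329.1, 289.7]
tcp_rot: [3.137, -0.003, -1.491]
ft_force: [-0.9, 0.3, -3.0]
grip_width: 9.2
grip_force: 30.1
```

```bash
python3 - <<'E'
from h import *
go(500.6,329,229,0.08-np.pi/2)
t=cap('top');s=cap('side')
cv2.imwrite('pics/c9.png',np.vstack([cv2.resize(c['frame'][b:b+130,a:a+200],None,fx=2.3,fy=2.3,interpolation=2) for c,a,b in((t,50,130),(s,75,180))]))
E
```

```text
ROW 0.2 -0.8 60.7 -0.000 j6 -0.77 yaw -1.49
```

View pics/c9.png

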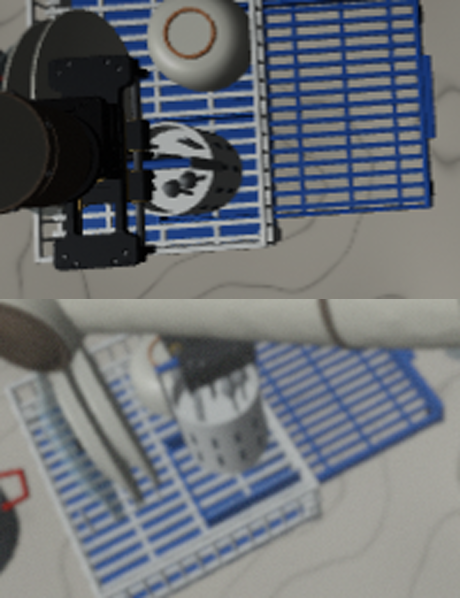

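Emit:
nudge_tcp([
  [[0,0,15],0,0],
  [[0,0,30],0,0],
  [[0,0,42],0,0],
  [[0,0,50],0,0],
  [[0,0,54],0,0],
  [[0,0,54],0,0],
])

```text
clock: 16.62
ee_pos: [500.8, 329.9, 237.5]
tcp_rot: [3.142, -0.0, -1.491]
ft_force: [-0.5, 0.2, -2.8]
grip_width: 9.6
grip_force: 30.0
```

Emit:
nudge_tcp([
  [[0,0,2],0,0],
  [[0,0,4],0,0],
  [[0,0,6],0,0],
  [[0,0,6],0,0],
])

```text
clock: 17.12
ee_pos: [500.6, 329.7, 231.3]
tcp_rot: [3.141, -0.0, -1.491]
ft_force: [0.7, 0.4, -3.1]
grip_width: 9.9
grip_force: 30.0
```

Emit:
nudge_tcp([
  [[0,0,1],0,0],
  [[0,0,2],0,0],
  [[0,0,3],0,0],
  [[0,0,3],0,0],
])

```text
clock: 17.62
ee_pos: [501.0, 329.9, 229.1]
tcp_rot: [-3.141, 0.0, -1.491]
ft_force: [-0.9, -1.4, -2.0]
grip_width: 9.5
grip_force: 30.0
```

Emit:
nudge_tcp([
  [[0,0,1],0,0],
  [[0,0,2],0,0],
  [[0,0,2],0,0],
])

```text
clock: 18.0
ee_pos: [501.4, 329.9, 229.1]
tcp_rot: [-3.139, 0.001, -1.49]
ft_force: [-1.5, -2.9, 7.4]
grip_width: 9.3
grip_force: 30.0
```

Contact came exactly at the expected height. Release and rise, then move off.

Emit:
nudge_tcp([
  [[0,0,0],0,40],
  [[0,0,0],0,40],
  [[0,0,0],0,40],
  [[0,0,-20],0,40],
  [[0,0,-60],0,40],
  [[0,0,-100],0,40],
  [[60,20,-100],0,40],
  [[120,20,-100],0,40],
  [[180,20,-100],0,40],
  [[240,20,-100],0,40],
])

```text
clock: 19.25
ee_pos: [499.8, 87.3, 326.6]
tcp_rot: [-3.141, 0.0, -1.49]
ft_force: [1.1, 0.1, -0.4]
grip_width: 40.0
grip_force: 0.0
```

Emit:
nudge_tcp([
  [[62,0,0],0,40],
  [[124,0,0],0,40],
  [[186,0,0],0,40],
  [[248,0,0],0,40],
  [[310,0,0],0,40],
  [[310,0,0],0,40],
])

```text
clock: 20.0
ee_pos: [524.4, -223.7, 325.3]
tcp_rot: [3.14, 0.0, -1.497]
ft_force: [0.1, 0.8, -0.8]
grip_width: 39.8
grip_force: 0.0
```

```bash
python3 - <<'E'
from h import *
go(543,-84,150,2.064)
t=cap('top');s=cap('side')
print([(b[0],b[1]) for b in blobs(t,(3,60,60),(16,255,255),12,(255,125,415,285))])
cv2.imwrite('pics/c10.png',np.vstack([np.hstack([cv2.resize(c['frame'][b:b+130,a:a+170],None,fx=2.3,fy=2.3,interpolation=2) for c,a,b in q]) for q in(((t,60,120),(s,75,180)),((t,255,150),(s,260,130)))]))
E
```

```text
ROW -137.9 -28.8 175.3 -0.419 j6 0.19 yaw -1.50
[(array([404. , 181.8]), [398, 173, 13, 18, 171]), (array([323.2, 213.7]), [316, 205, 13, 19, 54]), (array([390.2, 222.8]), [380, 215, 16, 19, 70])]
```

View pics/c10.png

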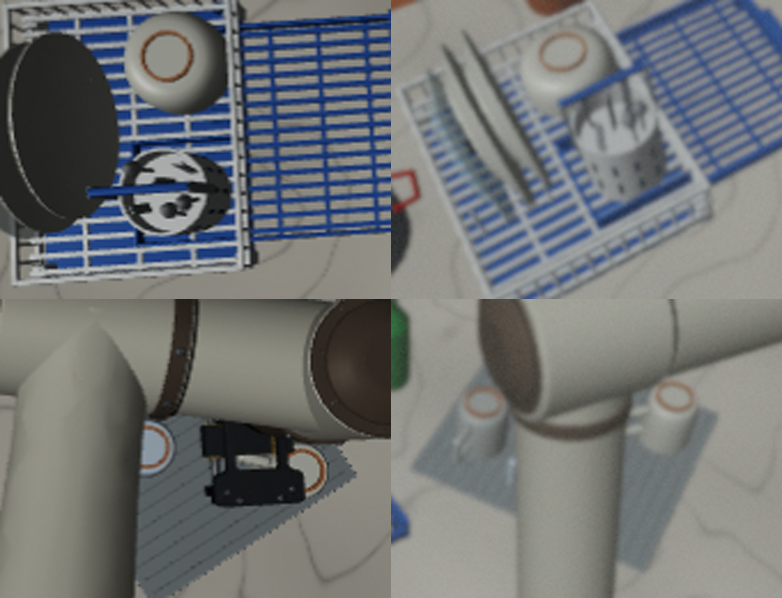

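The basket stands upright in its bay (top crop (165,190), side crop (620,140)). The white mug's ring is at (672,397) in the side crop, so it hasn't moved. I'm taking the white mug first.

```bash
python3 - <<'E'
from h import *
go(463.7,-329.4,130,1.35)
E
```

```text
ROW 103.8 69.2 195.9 0.299 j6 0.19 yaw -1.49
```

Emit:
nudge_tcp([
  [[35,23,20],0.15,40],
  [[70,46,60],0.299,40],
  [[104,69,100],0.299,40],
  [[104,69,150],0.299,40],
  [[104,69,190],0.299,40],
  [[104,69,195],0.299,40],
  [[104,69,195],0.299,40],
])

```text
clock: 20.98
ee_pos: [465.6, -328.7, 132.9]
tcp_rot: [-3.14, -0.001, -1.787]
ft_force: [0.7, -0.5, 0.5]
grip_width: 40.2
grip_force: 0.0
```

```bash
python3 - <<'E'
from h import *
go(463.7,-329.4,50,1.35)
t=cap('top');s=cap('side')
cv2.imwrite('pics/c11.png',np.hstack([cv2.resize(c['frame'][b:b+170,a:a+170],None,fx=2.3,fy=2.3,interpolation=2) for c,a,b in((t,255,130),(s,260,100))]))
E
```

```text
ROW 1.1 1.7 82.9 0.004 j6 0.11 yaw -1.79
```

View pics/c11.png

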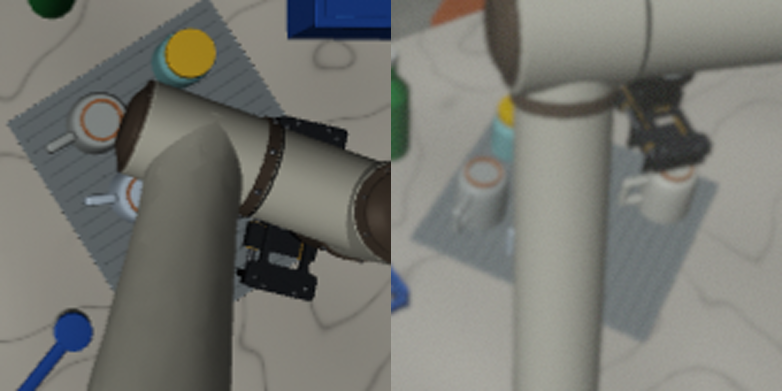

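The gripper is above the white mug's handle, and the grey and pale blue mugs are unmoved ((101,120) and (135,195) in the crop).

Emit:
nudge_tcp([
  [[1,1,40],0.004,40],
  [[1,1,65],0.004,40],
  [[1,1,80],0.004,40],
  [[1,1,82],0.004,40],
  [[1,1,82],0.004,0],
  [[1,1,82],0.004,0],
  [[1,1,82],0.004,0],
  [[1,1,82],0.004,0],
  [[1,1,82],0.004,0],
])

```text
clock: 22.2
ee_pos: [463.7, -330.2, 50.2]
tcp_rot: [-3.14, -0.0, -1.793]
ft_force: [-0.2, 0.7, 2.4]
grip_width: 12.2
grip_force: 29.9
```

Emit:
nudge_tcp([
  [[0,0,-20],0,0],
  [[0,0,-60],0,0],
  [[0,0,-110],0,0],
  [[0,0,-130],0,0],
  [[0,0,-130],0,0],
])

```text
clock: 22.82
ee_pos: [463.1, -329.8, 180.2]
tcp_rot: [-3.14, 0.001, -1.794]
ft_force: [0.8, 1.2, -4.1]
grip_width: 12.1
grip_force: 29.5
```

```bash
python3 - <<'E'
from h import *
go(499.7,196.5,180,1.651)
E
```

```text
ROW -521.3 81.0 0.2 -0.304 j6 0.11 yaw -1.79
```

Emit:
nudge_tcp([
  [[-30,5,0],-0.03,0],
  [[-85,13,0],-0.06,0],
  [[-145,22,0],-0.1,0],
  [[-205,32,0],-0.14,0],
  [[-265,41,0],-0.18,0],
  [[-325,50,0],-0.22,0],
  [[-385,60,0],-0.26,0],
  [[-450,70,0],-0.304,0],
  [[-500,78,0],-0.304,0],
  [[-521,81,0],-0.304,0],
])

```text
clock: 24.08
ee_pos: [498.1, 198.3, 177.0]
tcp_rot: [3.138, -0.001, -1.487]
ft_force: [-1.1, -0.5, -3.3]
grip_width: 12.2
grip_force: 29.5
```

Emit:
nudge_tcp([
  [[0,0,20],0,0],
  [[0,0,60],0,0],
  [[0,0,60],0,0],
])

```text
clock: 24.45
ee_pos: [496.0, 193.4, 115.2]
tcp_rot: [3.131, -0.006, -1.492]
ft_force: [-0.1, -0.1, -3.8]
grip_width: 11.5
grip_force: 29.6
```

```bash
python3 - <<'E'
from h import *
go(499.7,196.5,77,1.651)
t=cap('top');s=cap('side')
cv2.imwrite('pics/c12.png',np.hstack([cv2.resize(c['frame'][b:b+170,a:a+170],None,fx=2.3,fy=2.3,interpolation=2) for c,a,b in((t,120,100),(s,100,120))]))
E
```

```text
ROW -2.8 -3.9 38.2 -0.001 j6 -0.60 yaw -1.49
```

View pics/c12.png

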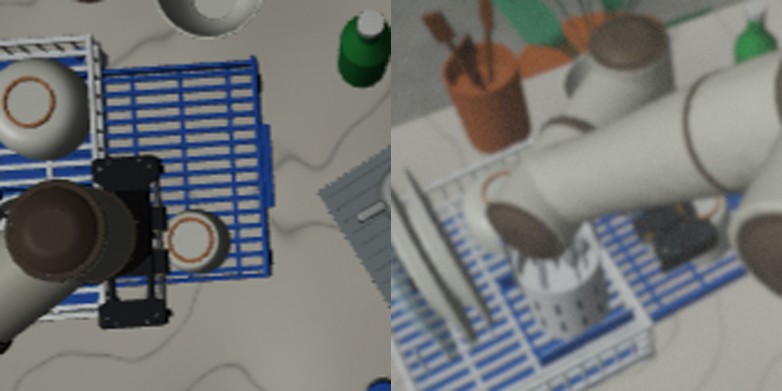

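The mug hangs over the extension (ring at (193,240) in the crop), close to the -x rim, so I'll shift it slightly inward while lowering.

Emit:
nudge_tcp([
  [[-1,-4,15],0,0],
  [[-1,-4,26],0,0],
  [[-1,-4,33],0,0],
  [[-1,-4,36],0,0],
  [[-1,-4,36],0,0],
])

```text
clock: 25.18
ee_pos: [503.2, 197.4, 83.5]
tcp_rot: [3.141, -0.0, -1.49]
ft_force: [-0.1, 0.6, -3.0]
grip_width: 11.5
grip_force: 29.5
```

Emit:
nudge_tcp([
  [[0,0,1],0,0],
  [[0,0,2],0,0],
  [[0,0,2],0,0],
])

```text
clock: 25.55
ee_pos: [503.2, 197.4, 81.6]
tcp_rot: [-3.141, 0.0, -1.49]
ft_force: [-0.8, -0.2, -4.2]
grip_width: 11.5
grip_force: 29.5
```

Emit:
nudge_tcp([
  [[0,0,2],0,0],
  [[0,0,3],0,0],
  [[0,0,4],0,0],
  [[0,0,4],0,0],
])

```text
clock: 26.05
ee_pos: [503.4, 197.5, 77.8]
tcp_rot: [-3.141, 0.0, -1.49]
ft_force: [0.1, 0.7, -1.7]
grip_width: 12.3
grip_force: 29.7
```

Emit:
nudge_tcp([
  [[0,0,1],0,0],
  [[0,0,1],0,0],
])

```text
clock: 26.3
ee_pos: [503.7, 197.8, 77.2]
tcp_rot: [-3.14, 0.001, -1.489]
ft_force: [-0.3, 1.7, 1.6]
grip_width: 11.4
grip_force: 30.0
```

Emit:
nudge_tcp([
  [[0,0,0],0,40],
  [[0,0,0],0,40],
  [[0,0,0],0,40],
  [[0,0,-20],0,40],
  [[0,0,-60],0,40],
  [[0,0,-110],0,40],
  [[0,0,-110],0,40],
])

```text
clock: 27.18
ee_pos: [505.5, 198.7, 191.0]
tcp_rot: [-3.133, 0.004, -1.489]
ft_force: [-0.3, 0.1, 0.0]
grip_width: 40.3
grip_force: 0.0
```

```bash
python3 - <<'E'
from h import *
t=cap('top');s=cap('side')
for c,B in((t,(160,120,415,285)),(s,(200,130,400,260))):print([(b[0],b[1]) for b in blobs(c,(3,60,60),(16,255,255),30,B)])
print(onz(t,(319.5,213.6),91),onz(t,(299,181.2),91))
go(468.5,-136,130,1.723)
cv2.imwrite('pics/c13.png',np.hstack([cv2.resize(c['frame'][b:b+150,a:a+260],None,fx=2,fy=2,interpolation=2)[:,:400] for c,a,b in((t,150,130),(s,190,130))]))
E
```

```text
[(array([299. , 181.1]), [290, 173, 19, 18, 90]), (array([203. , 201.9]), [194, 193, 19, 19, 89]), (array([319.5, 213.6]), [310, 205, 19, 19, 83])]
[]
[ 478.8041775  -194.61626968   91.        ] [ 572.03770089 -134.89397952   91.        ]
ROW 329.5 61.2 56.7 -0.072 j6 -0.59 yaw -1.49
```

Emit:
nudge_tcp([
  [[55,10,0],-0.07,40],
  [[115,21,0],-0.07,40],
  [[175,32,0],-0.07,40],
  [[235,43,0],-0.07,40],
  [[295,54,0],-0.07,40],
  [[330,61,0],-0.07,40],
  [[330,61,30],-0.07,40],
  [[330,61,57],-0.07,40],
  [[330,61,57],-0.07,40],
])

```text
clock: 28.4
ee_pos: [466.5, -136.7, 126.6]
tcp_rot: [3.134, 0.001, -1.421]
ft_force: [-0.3, -0.2, 0.5]
grip_width: 40.3
grip_force: 0.0
```

```bash
python3 - <<'E'
from h import *
go(469,-136.3,50,1.727)
E
```

```text
ROW 0.0 -2.5 76.6 -0.006 j6 0.10 yaw -1.42
```

Emit:
nudge_tcp([
  [[0,-1,40],-0.006,40],
  [[0,-1,65],-0.006,40],
  [[0,-1,77],-0.006,40],
  [[0,-1,80],-0.006,40],
  [[0,-1,80],-0.006,0],
  [[0,-1,80],-0.006,0],
  [[0,-1,80],-0.006,0],
  [[0,-1,80],-0.006,0],
  [[0,-1,80],-0.006,0],
])

```text
clock: 29.52
ee_pos: [470.3, -136.4, 50.0]
tcp_rot: [-3.141, -0.0, -1.414]
ft_force: [-1.2, 0.1, 4.0]
grip_width: 11.7
grip_force: 29.9
```

Emit:
nudge_tcp([
  [[0,0,-20],0,0],
  [[0,0,-60],0,0],
  [[0,0,-110],0,0],
  [[0,0,-145],0,0],
  [[0,0,-145],0,0],
])

```text
clock: 30.15
ee_pos: [471.4, -136.2, 196.7]
tcp_rot: [-3.136, -0.0, -1.414]
ft_force: [-1.0, 0.2, -3.1]
grip_width: 11.3
grip_force: 30.1
```

```bash
python3 - <<'E'
from h import *
go(593.5,204,195,1.651)
E
```

```text
ROW -316.9 -173.8 1.7 0.077 j6 0.11 yaw -1.41
```

Emit:
nudge_tcp([
  [[-25,-14,0],0,0],
  [[-70,-40,0],0.02,0],
  [[-120,-67,0],0.03,0],
  [[-170,-95,0],0.05,0],
  [[-220,-122,0],0.06,0],
  [[-270,-148,0],0.077,0],
  [[-305,-167,0],0.077,0],
  [[-317,-174,0],0.077,0],
  [[-317,-174,0],0.077,0],
])

```text
clock: 31.28
ee_pos: [591.5, 204.1, 192.1]
tcp_rot: [3.138, -0.001, -1.49]
ft_force: [-0.9, -0.9, -2.1]
grip_width: 11.9
grip_force: 30.1
```

Emit:
nudge_tcp([
  [[0,0,40],0,0],
  [[0,0,75],0,0],
  [[0,0,90],0,0],
  [[0,0,90],0,0],
])

```text
clock: 31.78
ee_pos: [591.9, 202.7, 103.8]
tcp_rot: [3.139, -0.001, -1.492]
ft_force: [-0.2, 0.4, -1.7]
grip_width: 11.7
grip_force: 29.9
```

```bash
python3 - <<'E'
from h import *
go(593.5,204,77.5,1.651)
E
```

```text
ROW -1.1 -1.7 26.3 -0.001 j6 -0.51 yaw -1.49
```

Emit:
nudge_tcp([
  [[0,-1,8],0,0],
  [[0,-1,15],0,0],
  [[0,-1,20],0,0],
  [[0,-1,22],0,0],
  [[0,-1,23],0,0],
  [[0,-1,24],0,0],
  [[0,-1,24],0,0],
])

```text
clock: 32.65
ee_pos: [593.7, 204.3, 81.0]
tcp_rot: [-3.141, 0.0, -1.491]
ft_force: [0.5, 1.6, -0.6]
grip_width: 11.3
grip_force: 30.7
```

Emit:
nudge_tcp([
  [[0,0,1],0,0],
  [[0,0,1],0,0],
  [[0,0,1],0,0],
])

```text
clock: 33.02
ee_pos: [593.8, 204.5, 80.0]
tcp_rot: [-3.14, 0.001, -1.49]
ft_force: [-0.0, 1.9, 1.3]
grip_width: 11.6
grip_force: 31.9
```

Emit:
nudge_tcp([
  [[0,0,1],0,0],
  [[0,0,1],0,0],
  [[0,0,1],0,0],
])

```text
clock: 33.4
ee_pos: [593.9, 204.6, 79.1]
tcp_rot: [-3.14, 0.001, -1.49]
ft_force: [-1.6, 4.2, 3.5]
grip_width: 11.7
grip_force: 34.0
```

```bash
python3 - <<'E'
from h import *
t=cap('top');s=cap('side')
cv2.imwrite('pics/c13.png',np.hstack([cv2.resize(c['frame'][b:b+130,a:a+130],None,fx=3,fy=3,interpolation=2) for c,a,b in((t,150,110),(s,150,140))]))
E
```

```text
(no output)
```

View pics/c13.png

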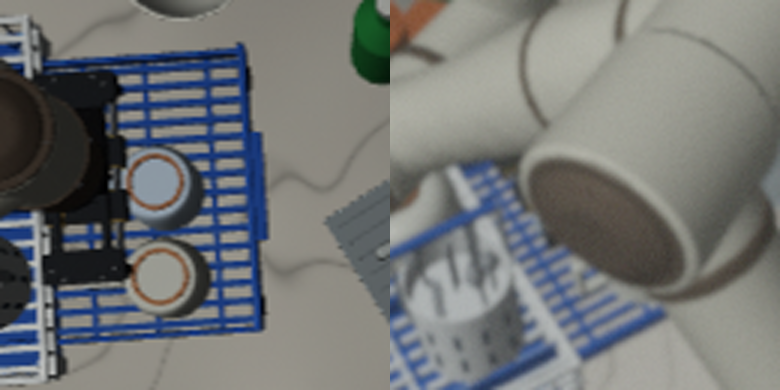

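The pale blue mug (ring at (157,182)) sits beside the white one (162,277) with a gap. It drooped a little in the grip, so I'll lower 2 mm more and release so that it settles flat.

Emit:
nudge_tcp([
  [[0,0,1],0,0],
  [[0,0,2],0,0],
  [[0,0,2],0,0],
  [[0,0,2],0,20],
  [[0,0,2],0,40],
  [[0,0,2],0,40],
  [[0,0,2],0,40],
  [[0,0,-20],0,40],
  [[0,0,-70],0,40],
  [[0,0,-110],0,40],
])

```text
clock: 34.75
ee_pos: [593.6, 203.9, 190.1]
tcp_rot: [-3.141, -0.0, -1.491]
ft_force: [0.4, 0.5, -1.0]
grip_width: 39.9
grip_force: 0.0
```

Emit:
nudge_tcp([
  [[0,0,-10],0,40],
  [[0,0,-10],0,40],
])

```text
clock: 35.0
ee_pos: [593.2, 204.0, 198.6]
tcp_rot: [-3.141, 0.001, -1.491]
ft_force: [-0.6, -0.1, -1.3]
grip_width: 40.4
grip_force: 0.0
```

```bash
python3 - <<'E'
from h import *
t=cap('top');s=cap('side')
for c,B in((t,(160,120,415,285)),(s,(150,130,400,260))):print([(b[0],b[1]) for b in blobs(c,(3,60,60),(16,255,255),30,B)])
a=onz(t,(299,181.1),91);b=np.array([542.8,-84.4]);print(a,np.arctan2(*(b-a[:2])[::-1]))
go(544,-84,200,2.06)
E
```

```text
[(array([201.2, 170.1]), [192, 161, 19, 19, 73]), (array([299.2, 181.1]), [290, 173, 19, 18, 87]), (array([203., 202.]), [194, 193, 19, 19, 90])]
[(array([153.8, 174.4]), [150, 167, 10, 17, 123])]
[ 572.32973125 -134.89216763   91.        ] 2.099992588272155
ROW 282.9 71.2 -3.3 -0.410 j6 -0.51 yaw -1.49
```

Emit:
nudge_tcp([
  [[60,15,0],-0.1,40],
  [[120,30,0],-0.2,40],
  [[180,45,0],-0.3,40],
  [[240,60,0],-0.43,40],
  [[284,72,0],-0.43,40],
  [[284,72,30],-0.43,40],
  [[284,72,67],-0.43,40],
  [[284,72,67],-0.43,40],
])

```text
clock: 36.1
ee_pos: [541.2, -85.2, 127.5]
tcp_rot: [3.132, 0.004, -1.062]
ft_force: [0.6, 0.8, -0.1]
grip_width: 40.1
grip_force: 0.0
```

```bash
python3 - <<'E'
from h import *
go(542.8,-84.2,50,2.08)
E
```

```text
ROW -0.1 -1.9 77.5 -0.000 j6 0.37 yaw -1.06
```

Emit:
nudge_tcp([
  [[0,-1,40],0,40],
  [[0,-1,65],0,40],
  [[0,-1,77],0,40],
  [[0,-1,81],0,40],
  [[0,-1,81],0,0],
  [[0,-1,81],0,0],
  [[0,-1,81],0,0],
  [[0,-1,81],0,0],
  [[0,-1,81],0,0],
])

```text
clock: 37.22
ee_pos: [545.1, -84.4, 51.0]
tcp_rot: [3.141, -0.0, -1.061]
ft_force: [-1.3, 0.2, 3.8]
grip_width: 11.0
grip_force: 29.7
```

Emit:
nudge_tcp([
  [[0,0,-20],0,0],
  [[0,0,-60],0,0],
  [[0,0,-110],0,0],
  [[0,0,-145],0,0],
  [[0,0,-145],0,0],
])

```text
clock: 37.85
ee_pos: [546.6, -84.0, 197.9]
tcp_rot: [-3.136, -0.002, -1.061]
ft_force: [1.1, 0.3, -2.8]
grip_width: 11.7
grip_force: 29.8
```

```bash
python3 - <<'E'
from h import *
go(683.5,211.2,195,1.651)
E
```

```text
ROW -190.8 -263.6 2.9 0.430 j6 0.37 yaw -1.06
```

```bash
python3 - <<'E'
from h import *
t=cap('top');s=cap('side')
g=lambda c:blobs(c,(40,100,30),(80,255,255),60,(200,90,320,200))
for c in(t,s):print([(b[0],b[1]) for b in g(c)])
for z in(0,100,200):print(z,onz(t,(279,125),z).round(),onz(t,(281,112),z).round())
E
```

```text
[(array([275.6, 123.3]), [267, 108, 22, 30, 358])]
[(array([205.2,  99.9]), [200, 90, 18, 28, 184]), (array([256.6, 150.6]), [250, 130, 15, 39, 412])]
0 [760. -80.   0.] [802. -86.   0.]
100 [735. -75. 100.] [773. -80. 100.]
200 [709. -69. 200.] [744. -74. 200.]
```

Emit:
nudge_tcp([
  [[-15,-20,0],0.03,0],
  [[-40,-55,0],0.08,0],
  [[-70,-97,0],0.15,0],
  [[-100,-138,0],0.22,0],
  [[-130,-180,0],0.3,0],
  [[-160,-221,0],0.38,0],
  [[-182,-252,0],0.43,0],
  [[-191,-264,0],0.43,0],
  [[-191,-264,0],0.43,0],
])

```text
clock: 39.08
ee_pos: [681.6, 211.6, 192.6]
tcp_rot: [3.137, -0.001, -1.49]
ft_force: [0.3, -0.5, -2.6]
grip_width: 10.9
grip_force: 29.8
```

Emit:
nudge_tcp([
  [[0,0,40],0,0],
  [[0,0,75],0,0],
  [[0,0,90],0,0],
  [[0,0,90],0,0],
])

```text
clock: 39.58
ee_pos: [681.8, 210.0, 104.7]
tcp_rot: [3.139, -0.001, -1.491]
ft_force: [-1.1, -0.4, -2.9]
grip_width: 11.4
grip_force: 29.7
```

```bash
python3 - <<'E'
from h import *
go(683.5,211.2,77.5,1.651)
E
```

```text
ROW -1.0 -1.8 27.2 -0.001 j6 -0.45 yaw -1.49
```

Emit:
nudge_tcp([
  [[0,-1,8],0,0],
  [[0,-1,15],0,0],
  [[0,-1,20],0,0],
  [[0,-1,22],0,0],
  [[0,-1,23],0,0],
  [[0,-1,24],0,0],
  [[0,-1,24],0,0],
])

```text
clock: 40.45
ee_pos: [683.4, 211.4, 81.6]
tcp_rot: [-3.142, 0.0, -1.491]
ft_force: [0.3, 0.2, -3.2]
grip_width: 11.4
grip_force: 29.7
```

Emit:
nudge_tcp([
  [[0,0,1],0,0],
  [[0,0,1],0,0],
  [[0,0,1],0,0],
])

```text
clock: 40.83
ee_pos: [683.5, 211.5, 80.8]
tcp_rot: [-3.141, 0.0, -1.491]
ft_force: [-0.4, 0.4, -0.5]
grip_width: 11.4
grip_force: 29.7
```

Emit:
nudge_tcp([
  [[0,0,1],0,0],
  [[0,0,2],0,0],
  [[0,0,2],0,0],
])

```text
clock: 41.2
ee_pos: [683.7, 211.8, 79.1]
tcp_rot: [-3.14, 0.0, -1.49]
ft_force: [0.2, 2.4, 1.1]
grip_width: 11.3
grip_force: 29.8
```

Emit:
nudge_tcp([
  [[0,0,1],0,0],
  [[0,0,1],0,20],
  [[0,0,1],0,40],
  [[0,0,1],0,40],
  [[0,0,1],0,40],
  [[0,0,-20],0,40],
  [[0,0,-70],0,40],
  [[0,0,-130],0,40],
  [[0,0,-190],0,40],
  [[0,0,-230],0,40],
])

```text
clock: 42.45
ee_pos: [683.8, 211.3, 312.7]
tcp_rot: [-3.137, 0.001, -1.491]
ft_force: [0.2, 0.3, 0.2]
grip_width: 40.0
grip_force: 0.0
```

Emit:
nudge_tcp([
  [[60,20,0],0,40],
  [[120,50,0],0,40],
  [[180,90,0],0,40],
  [[240,130,0],0,40],
  [[300,160,0],0,40],
  [[360,180,0],0,40],
  [[420,180,0],0,40],
  [[460,180,0],0,40],
  [[460,180,0],0,40],
])

```text
clock: 43.58
ee_pos: [539.8, -265.2, 307.8]
tcp_rot: [3.14, -0.0, -1.497]
ft_force: [-0.2, 0.7, -0.5]
grip_width: 40.2
grip_force: 0.0
```

```bash
python3 - <<'E'
from h import *
t=cap('top');s=cap('side')
for c,B in((t,(120,100,415,285)),(s,(100,130,400,260))):print([(b[0],b[1]) for b in blobs(c,(3,60,60),(16,255,255),30,B)])
cv2.imwrite('pics/c14.png',np.hstack([cv2.resize(c['frame'][b:b+150,a:a+200],None,fx=2,fy=2,interpolation=2) for c,a,b in((t,60,110),(s,75,150))]))
E
```

```text
[(array([200. , 137.2]), [191, 128, 19, 19, 91]), (array([132. , 143.6]), [121, 133, 23, 23, 123]), (array([201. , 170.1]), [192, 161, 19, 19, 72]), (array([203., 202.]), [194, 193, 19, 19, 90])]
[(array([144.4, 157.2]), [116, 130, 64, 57, 1618]), (array([192.6, 134.4]), [175, 130, 42, 14, 367])]
```

View pics/c14.png

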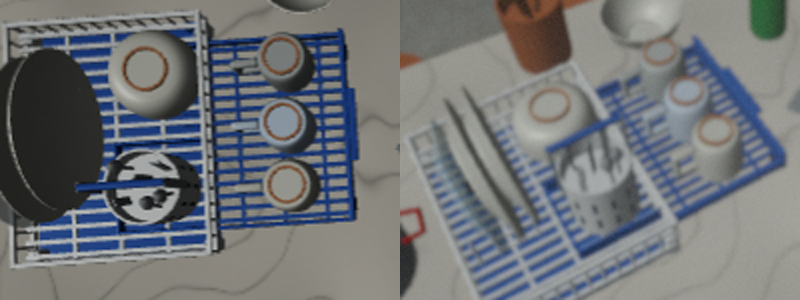

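Everything is placed: rings at (286,62), (286,126) and (290,186) in the top crop, and the basket upright in its bay. I'll do a last numeric check of heights and margins.

```bash
python3 - <<'E'
from h import *
t=cap('top');s=cap('side')
f=lambda P:(np.array([[.9968,.08],[-.08,.9968]])@(P[:2]-[573,408])).round(1)
for n,a,b in(('grey',(200.2,137.4),(205.3,176.3)),('pale',(201.2,170.2),(218.3,196)),('white',(203.2,202.2),(232.8,215))):
    P,e=tri(t,a,s,b);print(n,P.round(1),e.round(1),f(onz(t,a,118)))
for p in((60+338/2-.25,110+31/2),(60+351/2-.25,110+219/2)):print('ew',f(onz(t,p,60)))
print([(b[0]) for b in blobs(t,(20,120,100),(35,255,255),20)],[(b[0],b[1]) for b in blobs(t,(105,120,60),(130,255,255),40,(85,190,165,215))])
E
```

```text
grey [692.8 152.2 111.1] 0.5 [  97.6 -265.4]
pale [598.2 147.7 110.8] 0.5 [   3.2 -262.8]
white [506.9 139.6 115.9] 1.7 [ -88.  -263.3]
ew [ 141.4 -345.1]
ew [-143.4 -347. ]
[] [(array([119.3, 201.9]), [98, 199, 44, 7, 160]), (array([105.5, 211.9]), [98, 210, 15, 5, 52])]
```

```bash
python3 -c "
from rig import robot
print(robot.close_job())"
```

```text
the job is handed in; nothing more can be done
None
```

The job is handed in: extension pushed to its stop (measured about 0.200 m out), basket upright in its bay, and all three mugs present (white, pale blue, grey) upside down on the extension. The arm never went near the jar or the soap.

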